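# Unstopper the carafe and latch the dripper over it

## Task

Get the carafe ready for brewing: take its stopper out and stand it upright, knob up, well inside the edge of the round trivet. Then squeeze the dripper's release grip, keep it squeezed while you slide the dripper along its sloping rail to the notch that brings the nozzle over the carafe's mouth, and let go so that it latches there. Leave the carafe where it stands and do not disturb the kettle, jar or spoons.

Things in the scene. Friction and masses are not known exactly. Their poses are not given: they have to be found in the camera images.
- stand: Fixed brewing stand of dark and bright steel, 100 x 440 x 75 mm: a base plate with a notched rail on it whose face slopes, leaning 28 degrees towards the robot's side. Origin: centre of its underside on the counter. Its y axis (level) runs along the rail, z is up, x points away from the robot, towards the carafe's side.
- dripper (a joint): Position in m (-0.155 to 0.155) of the dripper carriage along the stand's +y axis; 0 is mid-rail. Notches every 20 mm: at 0, +-0.02 .. +-0.14 (play about 2 mm either way). Latched, it cannot slide; released, it slides with about 1 N of friction. The carriage carries the release grip, a wire loop, a steel post and a white filter basket with a nozzle.
- release (a joint): Angle in rad of the release lever on the carriage: 0 = let go (pawl drops into a notch), 0.2 = fully squeezed, against its stop. The pawl is clear of the teeth above about 0.18; under 0.05 means the pawl is home in a notch. Sprung: about 6 N at the grip centre to begin, 10 N to hold fully squeezed.
- grip (a point): Centre of the release grip, 121 mm above the counter: two steel paddles, 22 mm wide (point x), 8 thick, reaching 22 mm above and 50 below this point along point z, which leans 28 degrees from vertical to the robot's side. Slide and squeeze are along y. Fixed paddle's outer face: y = -20 mm; lever paddle's: +33 let go (+37 at its top), +20 squeezed, so the squeezed pair is 40 mm thick, centred here.
- loop (a point): Middle of the robot-side bar of a level wire loop (6 mm wire, 56 mm wide along the rail, 240 mm above the counter) fixed to the carriage. It overhangs the grip, 22 mm to the robot's side of the rail line, so the grip must be taken along its own slope, not from straight above.
- basket (a point): Centre of the top rim of the white filter basket on the carriage: 90 mm across, 226 mm above the counter, directly above the nozzle. Between it and the grip rises a steel post, 14 x 26 mm, to 245 mm above the counter, its axis 36 mm from the rail line on the stand's +x side.
- nozzle (a point): Lower end of the dripper's white nozzle (18 mm diameter), 160 mm above the counter, 105 mm from the rail line on the stand's +x side; it moves with the carriage. It passes 10 mm above the carafe's open mouth but strikes the stopper if that is still in.
- carafe_mouth (a point): Centre of the rim of the loose frosted glass carafe (92 mm diameter, 150 mm tall, mouth 62 mm outside and 52 mm inside); stands on the counter beside the rail on the stand's +x side near one end; a lidded white jar (76 mm diameter, 110 mm tall) stands near the other end. z is the carafe's axis.
- stopper_knob (a point): Centre of the knob of the steel stopper: knob 28 mm diameter and 30 mm tall, under it a flange 60 mm diameter and 5 mm thick, under that a plug 40 mm diameter and 22 mm long that hangs loose in the carafe's mouth. The point is 20 mm above the flange's underside and 42 mm above the flat bottom of the plug, on which the stopper can stand. z is its axis, knob up.
- trivet_top (a point): Centre of the top face of the loose coral silicone trivet, a flat disc 120 mm in diameter and 10 mm thick lying on the counter off one end of the stand.
- kettle: Bystander: steel kettle, 122 mm diameter, 158 mm tall over its black handle, spout reaching 97 mm along its x; stands off the other end of the stand. Origin: centre of its underside.
- jar: Bystander: lidded white jar, 76 mm diameter, 110 mm tall. Origin: centre of its underside.
- spoon_a: Bystander: steel teaspoon 140 mm long, lying in front of the stand. Origin near the middle of its length.
- spoon_b: Bystander: steel teaspoon 140 mm long, lying behind the stand. Origin near the middle of its length.
Not all that is in view belongs to the job. What is meant by the part that bears stopper_knob is not pink, and is the smaller of those in its own colour. Leave any purple look-alike of the part that bears trivet_top alone.

How it is judged:
By the outcome, as a careful person would: the job done as asked, in the order asked, and still so for the second after the job is handed in, with the robot touching nothing.
It also fails if it takes over 58 s, if anything falls off the work surface, if the arm or the gripper's body presses on something with over 40 N, if the wrist force passes 120 N, or if a joint passes its speed limit or range.

## Robot

A 7-joint arm with a two-finger parallel gripper is mounted at the origin on the work surface. World frame = base frame: x ahead of the robot, y to its left, z up, the work surface at z = 0. Lengths are in m, angles in rad, forces in N, time in s.
With the tool pointing down it reaches from about 0.425 to 0.875 m from the base axis. Payload 4.7 kg.
Tool frame: the origin (TCP) lies on the mounting face of the last link; the fingertips stand 182 mm ahead of it and the grasp point (between the pads) lies 164 mm ahead of it; x points along the fingers, y is the direction in which the jaws open and shut, and the axes are right-handed (so a half turn about x gives the same grasp; the last joint's range is limited). The gripper opens to 87 mm and grips with 3 to 60 N. Pads are 19 mm wide; open, the fingers measure 117 mm over their backs; the gripper's body (75 mm by 190 mm) begins 51 mm behind the grasp point.
Start: joints at [1.243, 0.321, -0.07, 1.45, 0.023, 1.371, -0.057], TCP at [0.218, -0.612, 0.405] pointing down, gripper open.
Joint ranges: [-2.86, 2.86], [-0.3, 2.09], [-1.38, 1.24], [0.06, 2.45], [-1.56, 4.7], [0.09, 2.05], [-2.69, 2.69]. Speed limits (rad/s): [2.57, 2.57, 3.14, 3.14, 3.14, 3.14, 3.14].

## Interface

Orientations are given as a rotation vector (axis times angle).
In Python, from bench import monitor, get_image, ctrl gives the robot as it stands.
- The arm moves only by the shell command python3 -m creep 'ROWS' [FORCE]. ROWS is JSON, a list of rows, each a list of 7 numbers: the shift along the tool's x, y, z in mm, then the turn, a rotation vector about the tool's x, y, z in rad, then the finger opening in mm, from 0 to 87. A call has 1 to 5 rows; each row shifts and turns the commanded pose from where the row before left it, along the tool's axes as they then stand; what a row does not reach is not made up. A row lasts 1/10 s, in which the tool goes at most 50 mm and 8.59 degrees, less where a joint would pass 70% of its speed; a pose out of reach is approached as far as the arm can. A call is refused whole if a number of a shift passes 50 or a number of a turn 0.15, either way. A call with a gripper value outside its range is refused whole. The fingers move at their own pace and stop on an object; FORCE is the grip in N (left out, the last holds). Time passes only in rows, so rows that do not move let the fingers close. It gives the time, the measured TCP pose, the force and the opening at its end, in the units of the state.
- monitor.get_state(): the state, without advancing time (a new reading comes with each control period).
- get_image(name): name is "scene" or "top" or "wrist"; returns a dict with "img" (480x640x3 uint8, red, green, blue), "mtx" (3x3 intrinsics, pixels), "view" (4x4, takes a point from world to camera coordinates). Camera axes: x right, y up, looking along -z (the intrinsics and any distortion apply to the point x, -y, -z); pixel columns grow to the right and rows downward; lengths in m; the calibration is good to about 2 mm. A picture is of the moment at which its call begins. There is no depth.
- ctrl.close_job(): hands the job in, once; it reports no verdict.
The state is a dict: "time": time; "joint_positions": joint angles; "qd": joint speeds; "joint_torque": joint torques, N m; "position": TCP position; "tool_rot": TCP orientation; "ft_force": force on the tool from outside, world axes, zero at the start; "torque": the same for the moment, N m; "grip_width": opening from 0.0 (shut) to 1.0 (fully open).
Only numpy, scipy, OpenCV 4.12 (cv2) and the standard library are available. Lean on these libraries where they do the work, as an engineer would, in place of code of your own. Each camera call takes 0.05 s, during which the arm holds its last target.

## Working session

There is one attempt and no reset: what is moved stays moved. The work goes in short steps, Python scripts to look and compute and a shell command to move; the robot and the scene stay as the last step left them, time stands still between calls to the robot, and variables do not carry over. Pictures are saved under pics/ and viewed, and the job is handed in when it is done.

```bash
ls; mkdir -p pics
python3 - <<'E'
from bench import monitor,get_image,ctrl
import cv2,numpy as np
print(monitor.get_state())
for n in ["scene","top","wrist"]:
    d=get_image(n); cv2.imwrite(f"pics/{n}0.png",d["img"][:,:,::-1]); print(n,d["mtx"],d["view"],[k for k in d])
E
```

```text
pics
{'time': 0.0, 'joint_positions': array([ 1.24311223,  0.32181541, -0.07010123,  1.45169131,  0.0226134 ,
        1.37080474, -0.05689989]), 'qd': array([ 0.00087658,  0.00078585, -0.00016292,  0.00017726, -0.00016559,
        0.00036921, -0.00027784]), 'joint_torque': array([-1.53342253e-04, -4.91274619e+01, -4.03958475e-01, -3.12529314e+01,
       -6.37789420e-02,  4.36821766e-02,  1.80785332e-04]), 'position': array([ 0.21776396, -0.61220991,  0.40365806]), 'tool_rot': array([ 2.03616293,  0.35346539, -2.03706035]), 'ft_force': array([ 0.54538336, -0.26121913, -0.26252435]), 'torque': array([ 0.06140688,  0.00428519, -0.02691298]), 'grip_width': 1.0006440349753551}
scene [[465.43770071   0.         310.61768168]
 [  0.         465.43770071 244.69471126]
 [  0.           0.           1.        ]] [[ 0.81856809  0.57440427  0.00245127 -0.4283981 ]
 [-0.44233269  0.62762245  0.64064955  0.20117198]
 [ 0.36645337 -0.52549956  0.7678295  -1.35423167]
 [ 0.          0.          0.          1.        ]] ['img', 'mtx', 'view']
top [[584.47281107   0.         317.40289632]
 [  0.         584.47281107 243.79844134]
 [  0.           0.           1.        ]] [[-1.64690971e-02 -9.99863920e-01 -9.53904113e-04 -6.23246275e-02]
 [ 9.78224138e-01 -1.63100596e-02  2.06909445e-01 -6.02366466e-01]
 [-2.06896847e-01  2.47447971e-03  9.78359633e-01 -1.51043542e+00]
 [ 0.00000000e+00  0.00000000e+00  0.00000000e+00  1.00000000e+00]] ['img', 'mtx', 'view']
wrist [[361.43665719   0.         323.78860055]
 [  0.         361.43665719 243.14614396]
 [  0.           0.           1.        ]] [[ 0.33490993 -0.94224826 -0.00188462 -0.64899924]
 [ 0.91082701  0.32425258 -0.25544945  0.03079717]
 [ 0.2413079   0.083836    0.96682058 -0.38883582]
 [ 0.          0.          0.          1.        ]] ['img', 'mtx', 'view']
```

View pics/scene0.png

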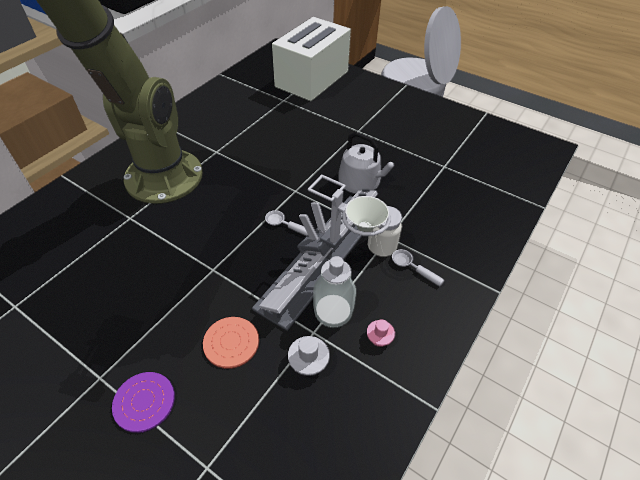

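View pics/top0.png

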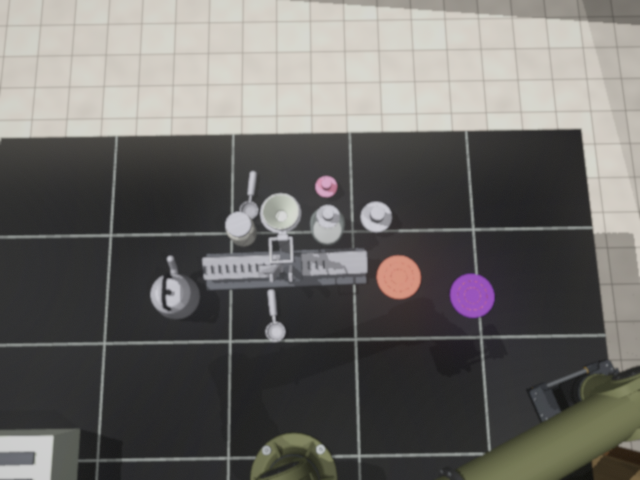

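View pics/wrist0.png

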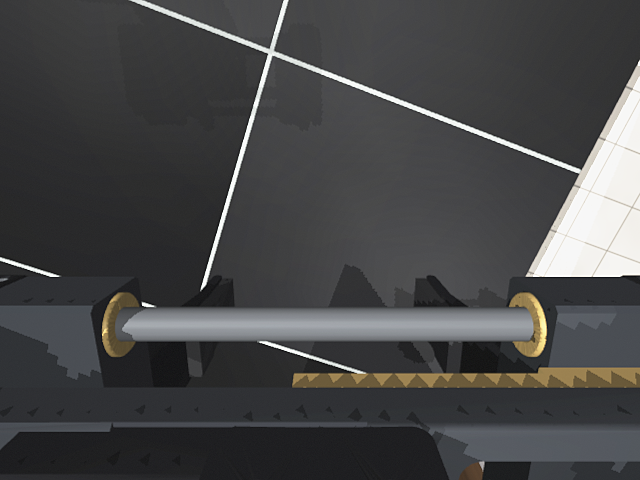

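The stopper candidates are:
- Pink: scene (380,333), top (326,187).
- Large steel, loose on the counter: scene (308,353), top (376,215).
- Steel, in the carafe mouth: scene (336,268), top (328,212). It's the smaller steel one, so this is my choice.

For the trivets, coral is at scene (231,342) and top (399,277). The purple one at (143,402) gets left alone. I'll check close crops next.

```bash
cat > h.py <<'E'
import numpy as np,cv2
from bench import monitor,get_image,ctrl
from scipy.spatial.transform import Rotation as R
def ray(d,uv):
    K,V=d["mtx"],d["view"]; Rm,t=V[:3,:3],V[:3,3]
    p=np.linalg.solve(K,[uv[0],uv[1],1.]); c=np.array([p[0],-p[1],-p[2]])
    return -Rm.T@t, Rm.T@c
def plane(d,uv,z):
    o,v=ray(d,uv); return o+v*(z-o[2])/v[2]
def proj(d,P):
    c=d["view"][:3,:3]@np.asarray(P,float)+d["view"][:3,3]; q=d["mtx"]@np.array([c[0],-c[1],-c[2]]); return q[:2]/q[2]
def tri(obs):
    A=np.zeros((3,3));b=np.zeros(3)
    for d,uv in obs:
        o,v=ray(d,uv); v=v/np.linalg.norm(v); M=np.eye(3)-np.outer(v,v);A+=M;b+=M@o
    P=np.linalg.solve(A,b); return P,[np.round(proj(d,P)-uv,1) for d,uv in obs]
def crop(img,x0,y0,x1,y1,s,name):
    c=cv2.resize(img[y0:y1,x0:x1,::-1],None,fx=s,fy=s,interpolation=cv2.INTER_CUBIC); cv2.imwrite(name,c)
E
python3 - <<'E'
from h import *
s=get_image("scene");t=get_image("top")
crop(s["img"],250,165,420,385,3,"pics/s1.png") if 0 else crop(s["img"],240,165,440,365,3,"pics/s1.png")
crop(t["img"],190,160,410,320,3.6,"pics/t1.png")
for d,n in ((s,"scene"),(t,"top")):
    hsv=cv2.cvtColor(d["img"],cv2.COLOR_RGB2HSV)
    m=((hsv[...,0]<12)&(hsv[...,1]>100)&(hsv[...,2]>120)).astype(np.uint8)
    cs,_=cv2.findContours(m,0,1); c=max(cs,key=cv2.contourArea); 
    P=np.array([plane(d,p[0],.01) for p in c]); 
    (cx,cy),r=cv2.minEnclosingCircle(P[:,:2].astype(np.float32)); print(n,cv2.boundingRect(c),"trivet",cx,cy,r)
E
```

```text
scene (203, 317, 56, 51) trivet 0.5185492634773254 -0.29465681314468384 0.06109226867556572
top (376, 256, 45, 43) trivet 0.5164846777915955 -0.2934280335903168 0.06190163269639015
```

View pics/s1.png

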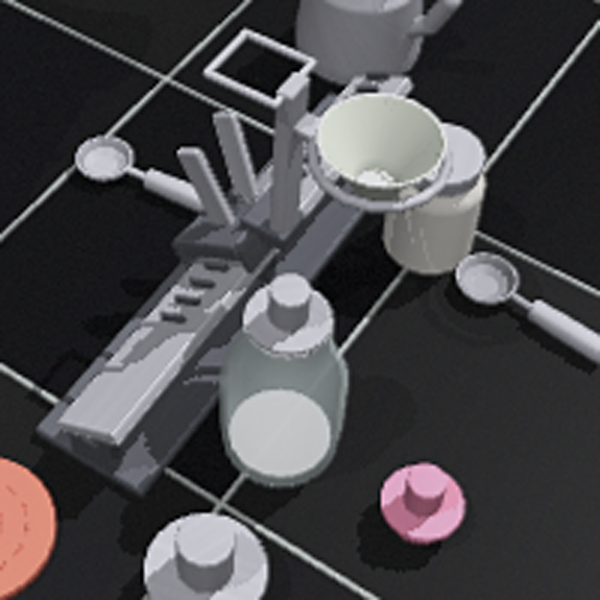

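View pics/t1.png

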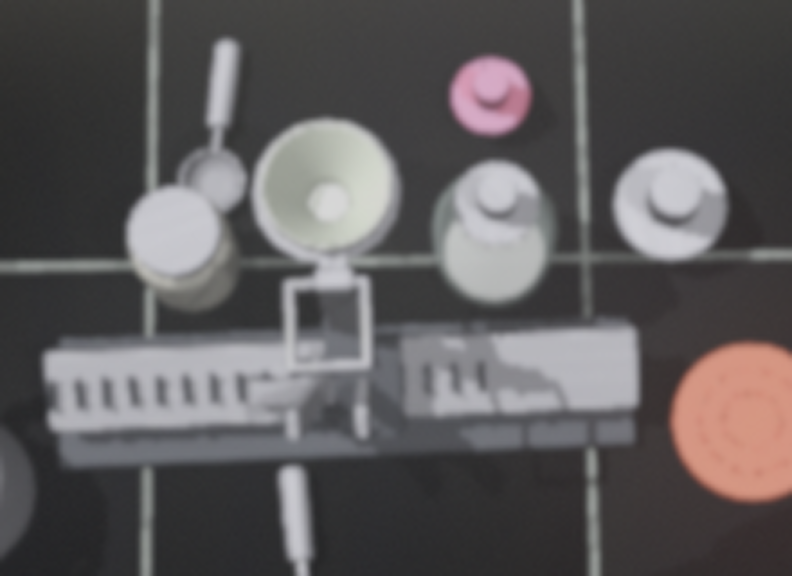

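The crops confirm it. The steel stopper in the carafe mouth (flange crop width about 90 px against 123 px) is the smaller steel one. Next I'll measure the points.

Run:
```python
from h import *
s=get_image("scene");t=get_image("top")
S=lambda x,y:(240+x/3-.33,165+y/3-.33); T=lambda x,y:(190+x/3.6-.36,160+y/3.6-.36)
def rep(n,a,b,z):
    print(n,"S",plane(s,a,z).round(4) if a else"","T",plane(t,b,z).round(4) if b else"", *( [x if isinstance(x,list) else x.round(4) for x in tri([(s,a),(t,b)])] if a and b else []))
rep("knobtop",S(292,283),T(496,190),.185)
rep("basket",S(382,146),T(327,188),.226)
rep("fixed tip",S(193,153),None,.12+.0194);rep("lever tip",S(228,117),None,.14)
rep("fixed tip",None,T(361,435),.14);rep("lever tip",None,T(293,437),.14)
rep("plate L",None,T(62,467),.0);rep("plate R",None,T(634,442),.0)
rep("plate near-left",S(38,437),T(634,442),.0)
rep("loop front",None,T(291,367),.24);rep("loop front",None,T(369,367),.24)
rep("loop corner",S(208,72),T(291,367),.24)
rep("loop corner",S(274,104),T(369,367),.24)
rep("far edge L/R",None,T(62,338),.01);rep("R",None,T(634,320),.01)
rep("rail top edge",None,T(45,352),.07);rep("rail top edge",None,T(635,327),.07)
for d,n in((s,'s'),(t,'t')):
  print(n,[proj(d,p).round(0) for p in [(.6,-.1,.17)]])
# big stopper / carafe bottom
rep("carafe base",S(281,437),T(495,258),.01)
```

```text
knobtop S [ 0.653  -0.0944  0.185 ] T [ 0.6554 -0.0984  0.185 ] [ 0.6545 -0.098   0.1897] [array([-0.2,  0.1]), array([-0.1, -0.1])]
basket S [0.6546 0.0118 0.226 ] T [0.6478 0.0167 0.226 ] [0.6507 0.0179 0.2181] [array([-0.5,  0.1]), array([-0.3, -0.3])]
fixed tip S [ 0.5054 -0.0012  0.1394] T 
lever tip S [0.5056 0.0453 0.14  ] T 
fixed tip S  T [ 0.4915 -0.0012  0.14  ]
lever tip S  T [0.4909 0.0465 0.14  ]
plate L S  T [0.4913 0.2344 0.    ]
plate R S  T [ 0.5033 -0.2042  0.    ]
plate near-left S [ 0.504 -0.204  0.   ] T [ 0.5033 -0.2042  0.    ] [ 5.036e-01 -2.040e-01 -5.000e-04] [array([-0.1,  0. ]), array([-0.1, -0.1])]
loop front S  T [0.5226 0.0399 0.24  ]
loop front S  T [ 0.5218 -0.0113  0.24  ]
loop corner S [ 0.5248 -0.009   0.24  ] T [0.5226 0.0399 0.24  ] [0.5162 0.0307 0.2103] [array([ 7.2, -1.9]), array([4.8, 4.8])]
loop corner S [ 0.5799 -0.0089  0.24  ] T [ 0.5218 -0.0113  0.24  ] [0.5458 0.0048 0.2038] [array([-10.3,   1.9]), array([-6.1, -7. ])]
far edge L/R S  T [0.59   0.2348 0.01  ]
R S  T [ 0.5968 -0.2066  0.01  ]
rail top edge S  T [0.5678 0.2357 0.07  ]
rail top edge S  T [ 0.5794 -0.2019  0.07  ]
s [array([313., 254.])]
t [array([328., 235.])]
carafe base S [ 0.6583 -0.103   0.01  ] T [ 0.6477 -0.1003  0.01  ] [ 0.6527 -0.0986 -0.0022] [array([-1.2,  0.3]), array([-0.7, -0.7])]
```

```bash
cat >> h.py <<'E'
def pose():
    s=monitor.get_state(); return s,np.array(s["position"]),R.from_rotvec(s["tool_rot"])
def goto(gp,Rt=None,lab=""):
    """tool-frame delta (mm, rad) so that grasp point is at gp with rot Rt"""
    s,p,Rc=pose()
    if Rt is None: Rt=Rc
    tgt=np.array(gp)-Rt.apply([.164,0,0])
    d=Rc.inv().apply(tgt-p)*1000; w=(Rc.inv()*Rt).as_rotvec()
    print(lab,"t",s["time"],"grasp",(p+Rc.apply([.164,0,0])).round(4),"| current-frame d",d.round(1),"w",w.round(3),"| target-frame d",(Rt.inv().apply(tgt-p)*1000).round(1),"F",np.round(s["ft_force"],1),"gw",round(s["grip_width"],3))
def Rxy(x,y):
    x=np.array(x,float);x/=np.linalg.norm(x);y=np.array(y,float);y-=x*(x@y);y/=np.linalg.norm(y)
    return R.from_matrix(np.c_[x,y,np.cross(x,y)])
E
python3 - <<'E'
from h import *
s,p,Rc=pose(); print(Rc.as_matrix().round(3))
for y in ([1,0,0],[-1,0,0],[0,1,0],[0,-1,0]): goto([.6545,-.098,.24],Rxy([0,0,-1],y),str(y))
E
```

```text
[[-0.     0.335 -0.942]
 [ 0.    -0.942 -0.335]
 [-1.    -0.     0.   ]]
[1, 0, 0] t 0.35 grasp [ 0.2178 -0.6123  0.2405] | current-frame d [   0.6 -338.2 -583.8] w [-1.229 -0.     0.   ] | target-frame d [ 5.000e-01  4.366e+02 -5.144e+02] F [-0.1 -0.  -0.2] gw 1.002
[-1, 0, 0] t 0.35 grasp [ 0.2178 -0.6123  0.2405] | current-frame d [   0.6 -338.2 -583.8] w [1.913 0.    0.   ] | target-frame d [ 5.000e-01 -4.366e+02  5.144e+02] F [-0.1 -0.  -0.2] gw 1.002
[0, 1, 0] t 0.35 grasp [ 0.2178 -0.6123  0.2405] | current-frame d [   0.6 -338.2 -583.8] w [-2.8 -0.   0. ] | target-frame d [5.000e-01 5.144e+02 4.366e+02] F [-0.1 -0.  -0.2] gw 1.002
[0, -1, 0] t 0.35 grasp [ 0.2178 -0.6123  0.2405] | current-frame d [   0.6 -338.2 -583.8] w [0.342 0.    0.   ] | target-frame d [ 5.000e-01 -5.144e+02 -4.366e+02] F [-0.1 -0.  -0.2] gw 1.002
```

```bash
python3 -m creep '[[0,-22,-40,-0.12,0,0,60],[0,-17,-42,-0.12,0,0,60],[0,-12,-44,-0.12,0,0,60],[0,-6.5,-45,-0.12,0,0,60],[0,-1,-46,-0.12,0,0,60]]' 20
python3 - <<'E'
from h import *
goto([.6545,-.098,.24],Rxy([0,0,-1],[1,0,0]))
E
```

```text
time: 0.85
position: [0.37, -0.4402, 0.405]
tool_rot: [1.652, 0.845, -1.652]
ft_force: [0.9, -0.4, 0.5]
grip_width: 0.706
 t 0.85 grasp [ 0.37   -0.4404  0.241 ] | current-frame d [   0.8   30.8 -444. ] w [-0.624  0.001 -0.   ] | target-frame d [   1.   284.5 -342.2] F [ 0.9 -0.4  0.5] gw 0.706
```

```bash
python3 -m creep '[[0,3,-44,-0.12,0,0,60],[0,8,-43,-0.12,0,0,60],[0,13,-42,-0.12,0,0,60],[0,18,-40,-0.12,0,0,60],[0,23,-38,-0.12,0,0,60]]'
python3 - <<'E'
from h import *
goto([.6545,-.098,.24],Rxy([0,0,-1],[1,0,0]))
E
```

```text
time: 1.35
position: [0.5104, -0.271, 0.405]
tool_rot: [1.227, 1.197, -1.227]
ft_force: [0.7, 0.4, 0.3]
grip_width: 0.689
 t 1.35 grasp [ 0.5105 -0.2711  0.241 ] | current-frame d [   0.9  139.8 -176.5] w [-0.024  0.001 -0.   ] | target-frame d [   1.   144.1 -173. ] F [0.7 0.4 0.3] gw 0.689
```

```bash
python3 -m creep '[[0,34,-43,-0.024,0,0,60],[0,34,-42,0,0,0,60],[0,34,-42,0,0,0,60],[0,34,-42,0,0,0,60],[0,0,0,0,0,0,60]]'
python3 - <<'E'
from h import *
goto([.6545,-.098,.24],Rxy([0,0,-1],[1,0,0]))
w=get_image("wrist"); cv2.imwrite("pics/w1.png",w["img"][:,:,::-1]); print(proj(w,[.6545,-.098,.185]))
goto([.6545,-.098,.24],Rxy([0,0,-1],[1,0,0]))
E
```

```text
time: 1.85
position: [0.6396, -0.109, 0.4045]
tool_rot: [1.21, 1.216, -1.199]
ft_force: [0.7, 0.9, 0.1]
grip_width: 0.687
 t 1.85 grasp [ 0.6399 -0.1079  0.2405] | current-frame d [  0.6  15.  -10.9] w [ 0.007 -0.007 -0.002] | target-frame d [  0.5  14.9 -11. ] F [0.7 0.9 0.1] gw 0.687
[349.51190639 256.20773565]
 t 1.9 grasp [ 0.6383 -0.1124  0.2404] | current-frame d [  0.4  16.3 -14.9] w [ 0.003 -0.003 -0.   ] | target-frame d [  0.3  16.3 -14.9] F [-0.5 -0.9 -0.7] gw 0.683
```

View pics/w1.png

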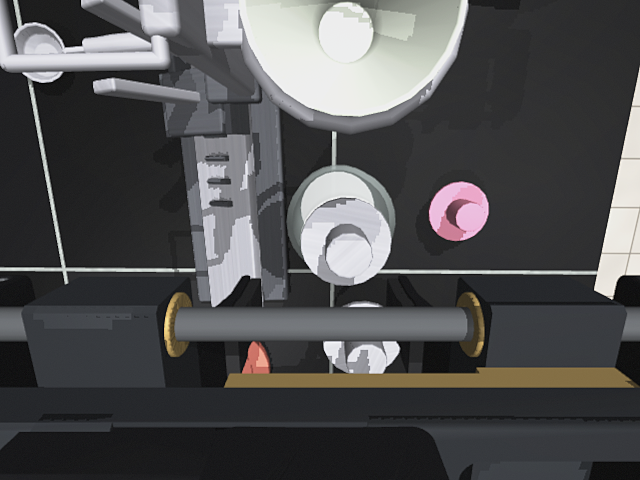

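```bash
python3 -m creep '[[0,16,-16,0.003,-0.003,0,60],[0,0,0,0,0,0,60],[0,0,0,0,0,0,60]]'
python3 - <<'E'
from h import *
goto([.6545,-.096,.178],Rxy([0,0,-1],[1,0,0]))
w=get_image("wrist"); cv2.imwrite("pics/w2.png",w["img"][:,:,::-1]); print(proj(w,[.6545,-.096,.185]),proj(w,[.650,.0165,.226]))
E
```

```text
time: 2.2
position: [0.6524, -0.103, 0.4046]
tool_rot: [1.212, 1.203, -1.218]
ft_force: [-0.2, -0.2, -0.3]
grip_width: 0.69
 t 2.2 grasp [ 0.6523 -0.1036  0.2406] | current-frame d [62.6  2.1 -7.2] w [-0.008  0.004  0.001] | target-frame d [62.6  2.1 -7. ] F [-0.2 -0.2 -0.3] gw 0.69
[327.98564249 258.93571175] [315.6868024   11.60681534]
```

View pics/w2.png

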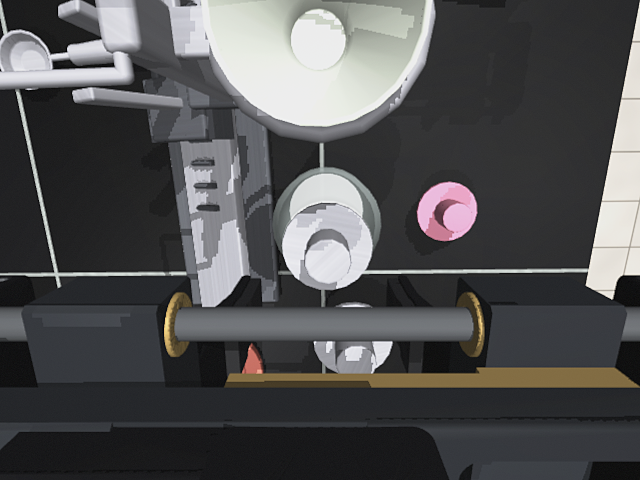

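The wrist view shows the knob top at (327,259), matching the predicted (328,259). Descending.

```bash
python3 -m creep '[[0,2,-6,-0.005,0,0,60],[20,0,0,0,0,0,60],[0,0,0,0,0,0,60]]'
python3 - <<'E'
from h import *
goto([.6545,-.096,.178],Rxy([0,0,-1],[1,0,0]))
E
```

```text
time: 2.55
position: [0.6539, -0.0967, 0.3824]
tool_rot: [1.208, 1.209, -1.216]
ft_force: [-0.2, -0.5, -0.7]
grip_width: 0.69
 t 2.55 grasp [ 0.6532 -0.0972  0.2185] | current-frame d [40.4  0.8 -0.8] w [-0.003  0.003  0.004] | target-frame d [40.4  0.6 -0.7] F [-0.2 -0.5 -0.7] gw 0.69
```

```bash
python3 -m creep '[[20,0.5,-0.5,0,0,0,60],[20,0,0,0,0,0,60],[0,0,0,0,0,0,60],[0,0,0,0,0,0,10],[0,0,0,0,0,0,10]]' 20
python3 -m creep '[[0,0,0,0,0,0,10],[0,0,0,0,0,0,10],[0,0,0,0,0,0,10],[0,0,0,0,0,0,10]]' 20
python3 - <<'E'
from h import *
goto([.6545,-.096,.178],Rxy([0,0,-1],[1,0,0]))
E
```

```text
time: 3.05
position: [0.6558, -0.0959, 0.3464]
tool_rot: [1.21, 1.204, -1.212]
ft_force: [-0.2, 0.1, 0.4]
grip_width: 0.583
time: 3.45
position: [0.6553, -0.0957, 0.3452]
tool_rot: [1.209, 1.205, -1.213]
ft_force: [-1.8, -0.4, 2.7]
grip_width: 0.313
 t 3.45 grasp [ 0.6553 -0.0963  0.1812] | current-frame d [ 3.2 -0.8  0.2] w [-0.003  0.003  0.   ] | target-frame d [ 3.2 -0.8  0.3] F [-1.8 -0.4  2.7] gw 0.313
```

```bash
python3 -m creep '[[-5,0,0,0,0,0,10],[-10,0,0,0,0,0,10],[-15,0,0,0,0,0,10],[-20,0,0,0,0,0,10],[-20,0,0,0,0,0,10]]' 30
python3 - <<'E'
from h import *
w=get_image("scene"); crop(w["img"],240,165,440,365,3,"pics/s2.png")
goto([.5175,-.294,.12],Rxy([0,0,-1],[1,0,0]))
E
```

```text
time: 3.95
position: [0.6555, -0.0955, 0.4167]
tool_rot: [1.209, 1.205, -1.212]
ft_force: [0.7, -0.6, -0.2]
grip_width: 0.314
 t 4.0 grasp [ 0.6573 -0.0959  0.2569] | current-frame d [ 136.7 -139.1  198.6] w [-0.003  0.004 -0.007] | target-frame d [ 136.9 -138.7  198.8] F [ 0.7 -0.2  2.1] gw 0.315
```

View pics/s2.png

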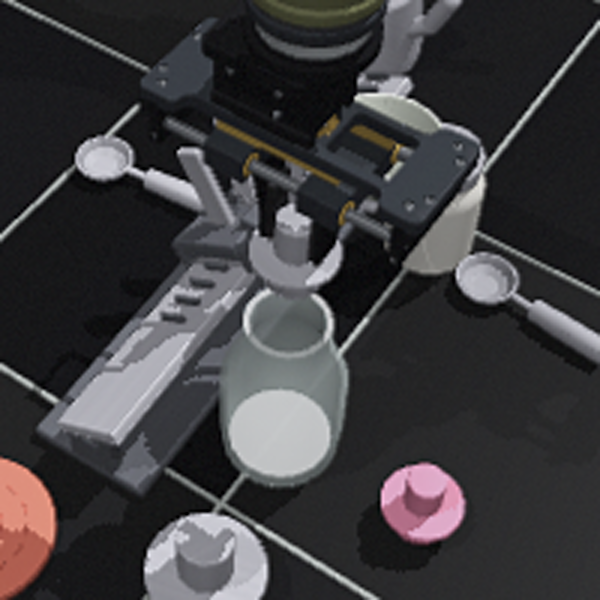

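The stopper hangs in the jaws, clear of the carafe rim (crop 288,321). The carafe hasn't moved. On to the trivet.

```bash
python3 -m creep '[[0,-20,28,0,0,0,10],[0,-28,40,0,0,0,10],[0,-28,40,0,0,0,10],[0,-28,40,0,0,0,10],[20,-23,33,0,0,0,10]]'
python3 -m creep '[[35,-12,17,0,0,0,10],[40,0,0,0,0,0,10],[20,0,0,0,0,0,10],[0,0,0,0,0,0,10],[0,0,0,0,0,0,10]]'
python3 - <<'E'
from h import *
goto([.5175,-.294,.063],Rxy([0,0,-1],[1,0,0]))
w=get_image("scene"); crop(w["img"],150,215,350,415,3,"pics/s3.png")
E
```

```text
time: 4.5
position: [0.5269, -0.2789, 0.3987]
tool_rot: [1.21, 1.197, -1.212]
ft_force: [1.0, -0.8, -1.0]
grip_width: 0.316
time: 5.0
position: [0.5163, -0.2934, 0.3013]
tool_rot: [1.209, 1.205, -1.212]
ft_force: [0.2, -1.1, -1.0]
grip_width: 0.308
 t 5.0 grasp [ 0.5165 -0.2939  0.1373] | current-frame d [74.3  1.1  0.4] w [-0.003  0.003 -0.001] | target-frame d [74.3  1.2  0.6] F [ 0.2 -1.1 -1. ] gw 0.308
```

View pics/s3.png

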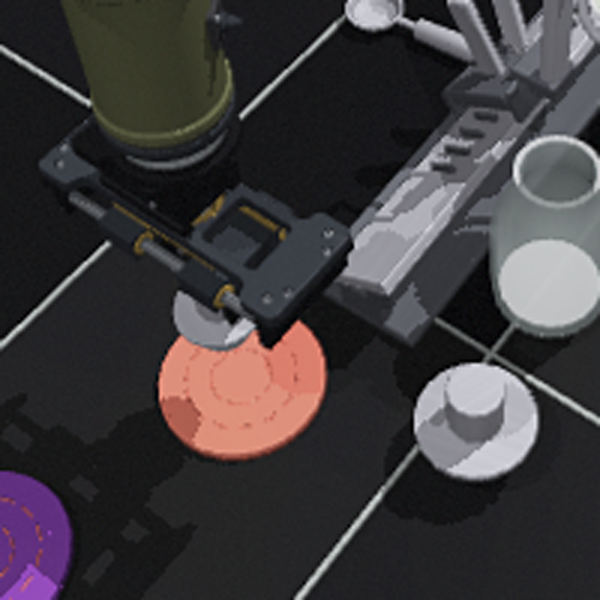

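```bash
python3 -m creep '[[25,1,0,0,0,0,10],[25,0,0,0,0,0,10],[14,0,0,0,0,0,10],[4,0,0,0,0,0,10],[0,0,0,0,0,0,10]]'
python3 -m creep '[[3,0,0,0,0,0,10],[1.5,0,0,0,0,0,10],[0,0,0,0,0,0,10]]'
python3 - <<'E'
from h import *
goto([.5175,-.294,.063],Rxy([0,0,-1],[1,0,0]))
E
```

```text
time: 5.55
position: [0.5173, -0.2938, 0.233]
tool_rot: [1.209, 1.205, -1.212]
ft_force: [0.9, -0.0, -0.6]
grip_width: 0.315
time: 5.85
position: [0.517, -0.2938, 0.2283]
tool_rot: [1.209, 1.205, -1.213]
ft_force: [-0.0, -0.1, -1.6]
grip_width: 0.314
 t 5.85 grasp [ 0.5171 -0.2944  0.0643] | current-frame d [1.3 0.5 0.2] w [-0.003  0.004 -0.001] | target-frame d [1.3 0.5 0.2] F [-0.  -0.1 -1.6] gw 0.314
```

```bash
python3 -m creep '[[1,0,0,0,0,0,10],[0,0,0,0,0,0,10]]'
python3 -m creep '[[1,0,0,0,0,0,10],[0,0,0,0,0,0,10]]'
```

```text
time: 6.05
position: [0.5171, -0.2939, 0.2274]
tool_rot: [1.209, 1.204, -1.213]
ft_force: [-0.6, 0.6, 1.5]
grip_width: 0.316
time: 6.25
position: [0.5172, -0.2938, 0.2274]
tool_rot: [1.209, 1.204, -1.213]
ft_force: [-2.6, 0.6, 7.6]
grip_width: 0.315
```

Contact: z stopped changing and the force rose to 7.6 N. Releasing and rising.

```bash
python3 -m creep '[[-1,0,0,0,0,0,15],[0,0,0,0,0,0,40],[0,0,0,0,0,0,60],[0,0,0,0,0,0,60],[0,0,0,0,0,0,60]]'
python3 -m creep '[[-10,0,0,0,0,0,60],[-40,0,0,0,0,0,60],[-50,0,0,0,0,0,60],[-50,0,0,0,0,0,70],[-40,0,0,0,0,0,80]]'
python3 - <<'E'
from h import *
w=get_image("scene"); crop(w["img"],150,165,430,375,2.8,"pics/s4.png")
t=get_image("top");crop(t["img"],190,160,430,320,3.3,"pics/t4.png")
E
```

```text
time: 6.75
position: [0.5167, -0.2937, 0.2266]
tool_rot: [1.209, 1.206, -1.213]
ft_force: [0.0, 1.1, -0.1]
grip_width: 0.591
time: 7.25
position: [0.5169, -0.2928, 0.421]
tool_rot: [1.209, 1.202, -1.211]
ft_force: [1.5, -0.8, -0.3]
grip_width: 0.794
```

View pics/s4.png

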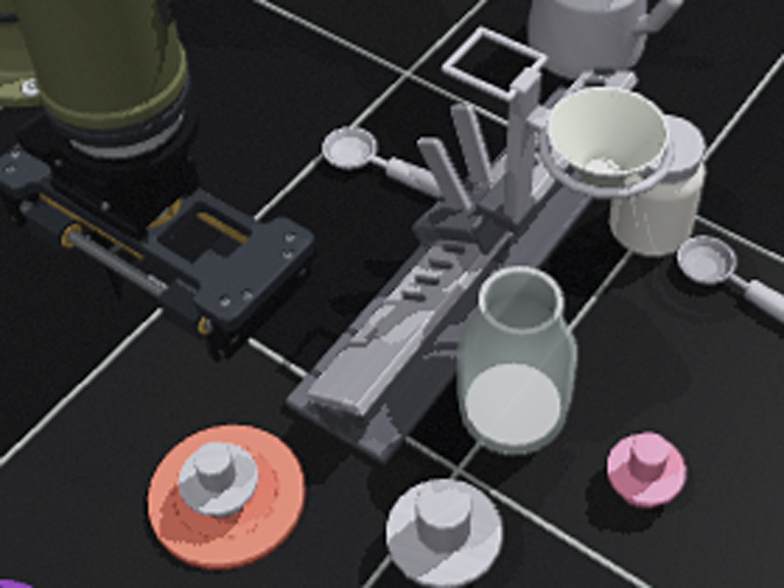

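View pics/t4.png

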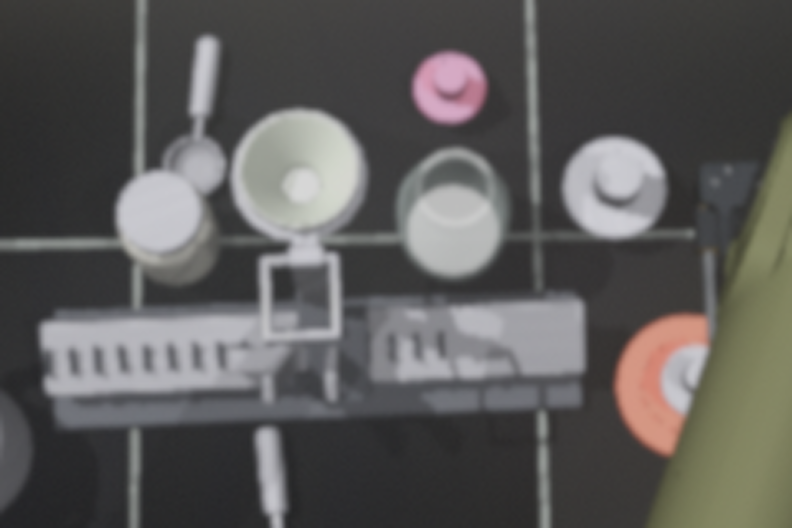

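Run:
```python
from h import *
s=get_image("scene");t=get_image("top")
S=lambda x,y:(150+x/2.8-.33,165+y/2.8-.33); T=lambda x,y:(190+x/3.3-.36,160+y/3.3-.36)
for n,a,b,z in(("mouth",S(521,301),T(455,182),.15),("basket",S(608,137),T(299,173),.226),("fixed tip",S(431,142),T(332,399),.1404),("lever tip",S(462,109),T(267,397),.1404),("loopbar",S(467,80),T(301,334),.24),("posttop",S(530,80),T(307,247),.245),("stopper flange",S(217,478),None,.037)):
  print(n,plane(s,a,z).round(4),plane(t,b,z).round(4) if b else "",(tri([(s,a),(t,b)])[0].round(4),tri([(s,a),(t,b)])[1]) if b else "")
goto([.5,0,.3])
```

```text
mouth [ 0.6558 -0.1004  0.15  ] [ 0.6585 -0.0993  0.15  ] (array([ 0.6571, -0.1002,  0.1513]), [array([ 0.7, -0.1]), array([0.4, 0.4])])
basket [0.6546 0.0109 0.226 ] [0.6473 0.0173 0.226 ] (array([0.6504, 0.0183, 0.2168]), [array([-0.4,  0.1]), array([-0.2, -0.2])])
fixed tip [ 0.5046 -0.0018  0.1404] [ 0.4913 -0.002   0.1404] (array([0.4962, 0.0018, 0.1307]), [array([-2. ,  0.4]), array([-1.3, -1.3])])
lever tip [0.5037 0.0438 0.1404] [0.4936 0.0477 0.1404] (array([0.4968, 0.05  , 0.1306]), [array([-1. ,  0.2]), array([-0.6, -0.7])])
loopbar [ 0.5454 -0.0113  0.24  ] [0.524  0.0154 0.24  ] (array([0.5285, 0.0163, 0.2094]), [array([ 0.6, -0.1]), array([0.4, 0.4])])
posttop [0.5861 0.011  0.245 ] [0.5868 0.0105 0.245 ] (array([0.5865, 0.0104, 0.2458]), [array([ 0., -0.]), array([0., 0.])])
stopper flange [ 0.5176 -0.2977  0.037 ]  
 t 7.45 grasp [ 0.5174 -0.2938  0.2546] | current-frame d [ -46.9  -18.1 -293.5] w [0. 0. 0.] | target-frame d [ -46.9  -18.1 -293.5] F [-0.6  0.9  0. ] gw 0.899
```

Run:
```python
from h import *
s,p,Rc=pose(); print(s["joint_positions"].round(3))
w=get_image("wrist"); o=-w["view"][:3,:3].T@w["view"][:3,3]; print("cam in tool",Rc.inv().apply(o-p).round(3), "dir",Rc.inv().apply(-w["view"][2,:3]).round(2))
yw=.023; X=np.array([np.cos(yw),np.sin(yw),0]);Y=np.array([-np.sin(yw),np.cos(yw),0]);a=np.radians(28)
tx=np.sin(a)*X-np.cos(a)*np.array([0,0,1])
for sg in(1,-1):
    Rt=Rxy(tx,sg*Y); print(Rt.as_matrix().round(3)); goto([.514-.1*tx[0],.0215-.1*tx[1],.121-.1*tx[2]],Rt,str(sg))
```

```text
[ 0.88   0.227 -0.481  1.564  0.11   1.372  0.386]
cam in tool [ 0.021 -0.    -0.07 ] dir [ 0.97 -0.    0.26]
[[ 0.469 -0.023  0.883]
 [ 0.011  1.     0.02 ]
 [-0.883  0.     0.469]]
1 t 7.5 grasp [ 0.5165 -0.2935  0.2528] | current-frame d [  61.7 -127.4 -311.5] w [-1.561 -0.377  0.392] | target-frame d [  -0.7  314.5 -134.7] F [ 0.  -0.6  0.4] gw 0.908
[[ 0.469  0.023 -0.883]
 [ 0.011 -1.    -0.02 ]
 [-0.883  0.    -0.469]]
-1 t 7.5 grasp [ 0.5165 -0.2935  0.2528] | current-frame d [  61.7 -127.4 -311.5] w [1.512 0.389 0.375] | target-frame d [  -0.7 -314.5  134.7] F [ 0.  -0.6  0.4] gw 0.908
```

```bash
python3 -m creep '[[0,0,0,-0.139,-0.034,0.036,87],[0,0,0,-0.139,-0.034,0.036,87],[0,0,0,-0.139,-0.034,0.036,87],[0,0,0,-0.139,-0.034,0.036,87],[0,0,0,-0.139,-0.034,0.036,87]]'
python3 -m creep '[[0,0,0,-0.139,-0.034,0.036,87],[0,0,0,-0.139,-0.034,0.036,87],[0,0,0,-0.139,-0.034,0.036,87],[0,0,0,-0.139,-0.034,0.036,87],[0,0,0,-0.139,-0.034,0.036,87]]'
cat >> h.py <<'E'
yw=.023; X=np.array([np.cos(yw),np.sin(yw),0]);Y=np.array([-np.sin(yw),np.cos(yw),0]);a=np.radians(28)
tx=np.sin(a)*X-np.cos(a)*np.array([0,0,1]); RG=Rxy(tx,Y); G0=np.array([.514,.0135,.121])
def gg(back=0,dy=0,G=G0): goto(G-back*tx+dy*Y,RG,f"back{back} dy{dy}")
E
python3 - <<'E'
from h import *
gg(.1,.008); print(monitor.get_state()["joint_positions"].round(3))
E
```

```text
time: 8.0
position: [0.5163, -0.2928, 0.4145]
tool_rot: [0.656, 1.218, -0.649]
ft_force: [0.6, 0.4, 0.1]
grip_width: 1.001
time: 8.5
position: [0.5162, -0.2929, 0.4146]
tool_rot: [0.118, 1.114, -0.102]
ft_force: [0.0, -0.2, 0.0]
grip_width: 1.0
back0.1 dy0.008 t 8.5 grasp [ 0.588  -0.2965  0.2672] | current-frame d [  -7.9  287.7 -183.8] w [-0.166 -0.033  0.035] | target-frame d [  -2.5  314.3 -133.5] F [ 0.  -0.2  0. ] gw 1.0
[ 1.11   0.087 -0.602  1.761 -0.191  0.909  2.026]
```

```bash
python3 -m creep '[[0,0,-10,-0.13,-0.033,0.035,87],[0,10,-40,-0.036,0,0,87],[0,20,-42,0,0,0,87],[0,25,-35,0,0,0,87],[0,40,-7,0,0,0,87]]'
python3 - <<'E'
from h import *
gg(.1,.008); print(monitor.get_state()["joint_positions"].round(3))
E
```

```text
time: 9.0
position: [0.3928, -0.1981, 0.3494]
tool_rot: [-0.002, 1.086, 0.011]
ft_force: [1.4, 0.8, 0.4]
grip_width: 1.004
back0.1 dy0.008 t 9.0 grasp [ 0.4691 -0.1968  0.2043] | current-frame d [ -3.8 216.8   1.1] w [-0.014 -0.004  0.003] | target-frame d [ -3.1 216.8   4.1] F [1.4 0.8 0.4] gw 1.004
[ 1.181 -0.264 -0.581  2.173 -0.56   0.852  2.469]
```

```bash
python3 -m creep '[[20,20,2,-0.014,0,0,87],[20,40,2,0,0,0,87],[0,40,0,0,0,0,87],[0,40,0,0,0,0,87],[0,0,0,0,0,0,87]]'
python3 - <<'E'
from h import *
gg(.055,.008); print(monitor.get_state()["joint_positions"].round(3))
E
```

```text
time: 9.5
position: [0.4161, -0.07, 0.3182]
tool_rot: [-0.029, 1.086, 0.033]
ft_force: [0.3, 0.4, -0.3]
grip_width: 1.0
back0.055 dy0.008 t 9.5 grasp [ 0.4925 -0.0679  0.1731] | current-frame d [ 2.2 89.3 -2.7] w [ 0.02  -0.004 -0.002] | target-frame d [ 2.  89.2 -4.4] F [ 0.3  0.4 -0.3] gw 1.0
[ 0.768 -0.3   -0.538  2.268 -0.419  0.695  2.091]
```

```bash
python3 -m creep '[[0,20,-2,0.01,0,0,87],[0,30,-2,0.01,0,0,87],[0,30,0,0,0,0,87],[0,9,0,0,0,0,87],[0,0,0,0,0,0,87]]'
python3 - <<'E'
from h import *
gg(.055,.008); print(monitor.get_state()["joint_positions"].round(4))
w=get_image("wrist"); cv2.imwrite("pics/w5.png",w["img"][:,:,::-1])
for n,q in(("fixed",-.016),("lever",.033)):
    print(n,proj(w,G0+q*Y-.022*tx))
s=get_image("scene"); crop(s["img"],180,125,420,325,3,"pics/s5.png")
E
```

```text
time: 10.0
position: [0.414, -0.0108, 0.3174]
tool_rot: [-0.013, 1.088, 0.015]
ft_force: [0.2, 0.2, -0.0]
grip_width: 0.996
back0.055 dy0.008 t 10.0 grasp [ 0.4902 -0.0099  0.1722] | current-frame d [ 1.5 30.  -3.6] w [-0.002 -0.005  0.005] | target-frame d [ 1.6 30.  -3.5] F [ 0.2  0.2 -0. ] gw 0.996
[ 0.2037 -0.2999 -0.2127  2.2965 -0.0993  0.6568  1.6388]
fixed [337.35990837 281.95080983]
lever [431.22473169 281.90355721]
```

View pics/w5.png

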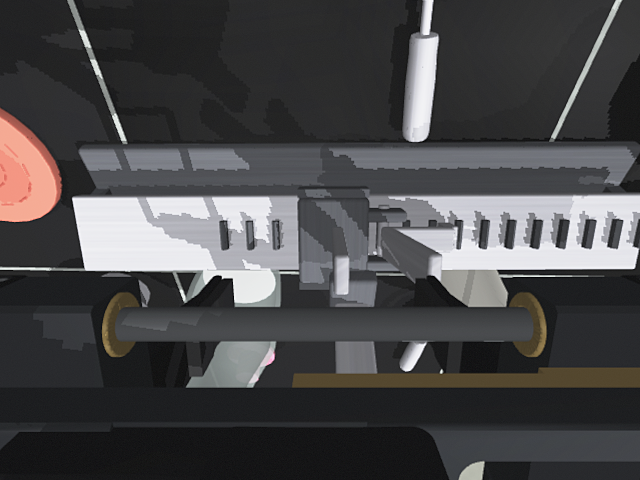

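View pics/s5.png

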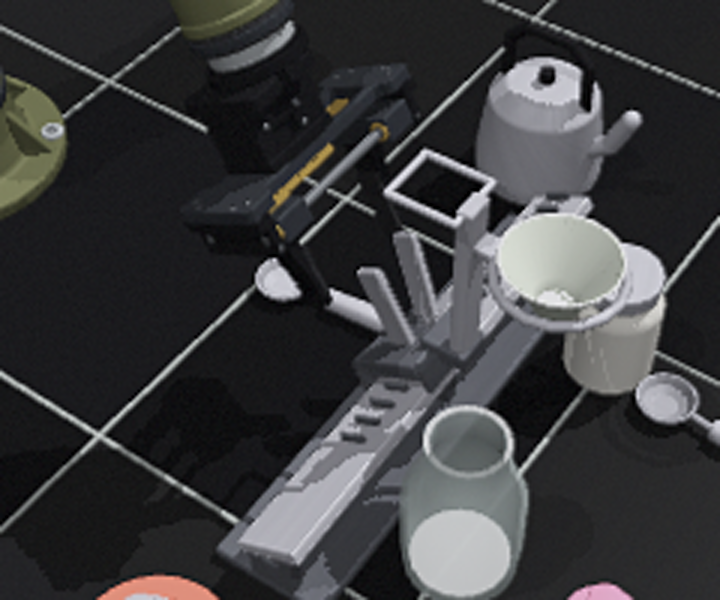

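```bash
python3 -m creep '[[0,10,-3,0,0,0,87],[0,12,-1,0,0,0,87],[0,10,0,0,0,0,87],[0,0,0,0,0,0,87]]'
python3 - <<'E'
from h import *
G0[1]+=.002
gg(.055,.008,G0); print(monitor.get_state()["joint_positions"].round(4))
w=get_image("wrist"); cv2.imwrite("pics/w6.png",w["img"][:,:,::-1])
for n,q in(("fixed",-.016),("lever",.033)):
    print(n,proj(w,G0+q*Y-.022*tx))
s,p,Rc=pose()
for dx in(-.0435,.0435): print("fingertip",proj(w,p+Rc.apply([.182,dx,0])))
E
```

```text
time: 10.5
position: [0.4127, 0.0195, 0.3153]
tool_rot: [-0.011, 1.087, 0.01]
ft_force: [0.2, 0.0, 1.0]
grip_width: 1.0
back0.055 dy0.008 t 10.5 grasp [0.4889 0.0199 0.1701] | current-frame d [ 0.1  1.6 -1.9] w [-0.006 -0.005  0.008] | target-frame d [ 0.1  1.7 -1.9] F [0.2 0.  1. ] gw 1.0
[ 0.1108 -0.3    -0.2142  2.3012 -0.0242  0.6526  1.4919]
fixed [283.97755757 285.83444205]
lever [378.22969487 285.55699406]
fingertip [232.05185347 299.12379561]
fingertip [413.20050532 299.12191304]
```

View pics/w6.png

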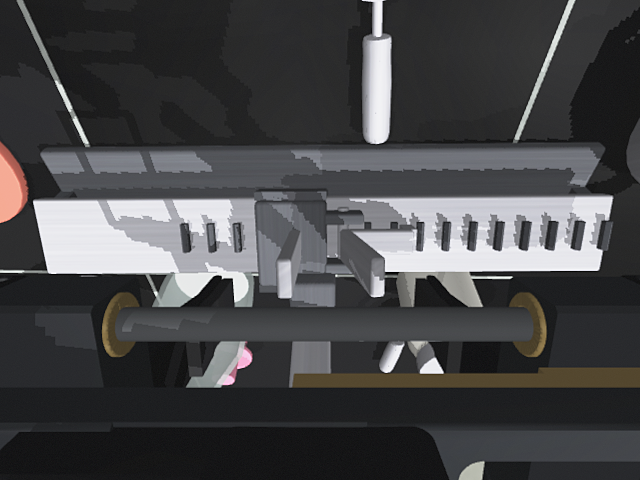

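```bash
python3 -m creep '[[15,0,-3,0,0,0,87],[15,0,0,0,0,0,87],[15,0,0,0,0,0,87],[10,0,0,0,0,0,87],[0,0,0,0,0,0,87]]'
python3 - <<'E'
from h import *
G0[1]+=.002
gg(0,0,G0); print(monitor.get_state()["joint_positions"].round(4))
w=get_image("wrist"); cv2.imwrite("pics/w7.png",w["img"][:,:,::-1])
s=get_image("scene"); crop(s["img"],180,125,420,325,3,"pics/s7.png")
E
```

```text
time: 11.05
position: [0.4355, 0.0194, 0.2642]
tool_rot: [-0.011, 1.09, 0.01]
ft_force: [0.5, -0.5, -0.6]
grip_width: 0.998
back0 dy0 t 11.05 grasp [0.5114 0.0199 0.1188] | current-frame d [-0.8 -5.7  2. ] w [-0.006 -0.008  0.008] | target-frame d [-0.8 -5.7  2. ] F [ 0.5 -0.5 -0.6] gw 0.998
[ 0.1251 -0.1676 -0.2369  2.3154  0.0257  0.5109  1.4479]
```

View pics/w7.png

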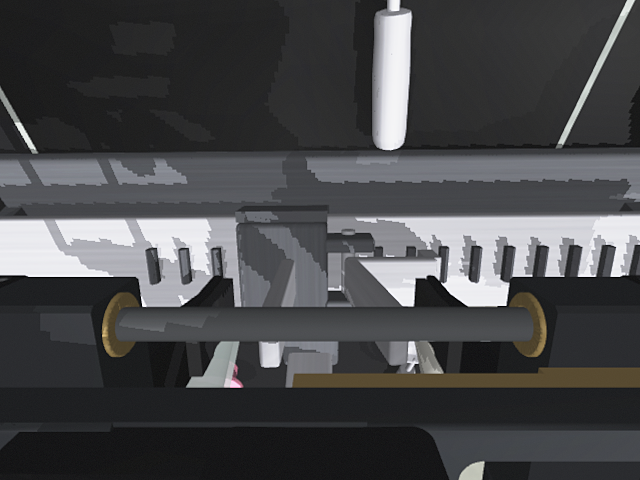

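View pics/s7.png

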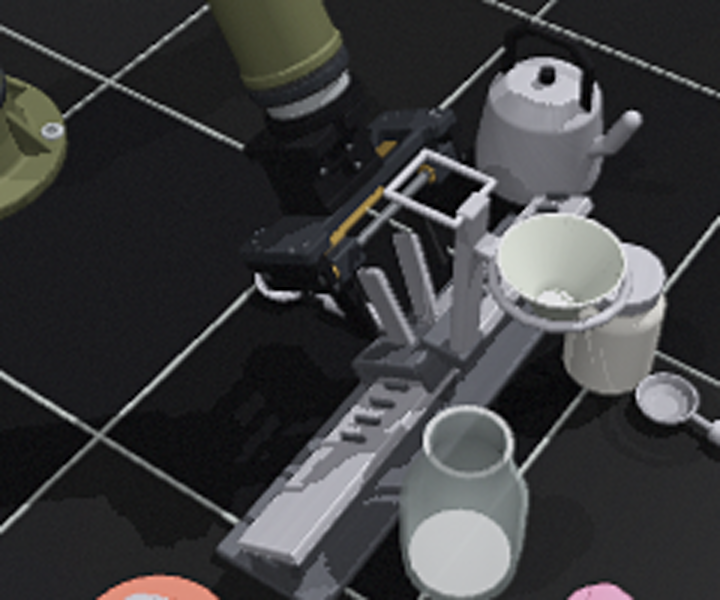

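```bash
python3 -m creep '[[0,-5,0,0,0,0,80],[0,-1,0,0,0,0,60],[0,0,0,0,0,0,50],[0,0,0,0,0,0,36],[0,0,0,0,0,0,36]]' 25
python3 -m creep '[[0,0,0,0,0,0,36],[0,0,0,0,0,0,36]]' 25
python3 - <<'E'
from h import *
G0[1]+=.002
gg(0,0,G0)
E
```

```text
time: 11.65
position: [0.436, 0.0166, 0.2664]
tool_rot: [-0.012, 1.085, 0.015]
ft_force: [-3.8, 6.1, 4.4]
grip_width: 0.644
time: 11.85
position: [0.4361, 0.015, 0.2664]
tool_rot: [-0.013, 1.085, 0.013]
ft_force: [-3.0, -1.1, 4.5]
grip_width: 0.469
back0 dy0 t 11.85 grasp [0.5127 0.0157 0.1214] | current-frame d [ 1.  -1.3  0.5] w [-0.003 -0.003  0.007] | target-frame d [ 1.  -1.3  0.5] F [-3.  -1.1  4.5] gw 0.469
```

```bash
python3 -m creep '[[0,0,0,0,0,0,34],[0,0,0,0,0,0,34],[0,0,0,0,0,0,34]]' 45
python3 - <<'E'
from h import *
w=get_image("wrist"); cv2.imwrite("pics/w8.png",w["img"][:,:,::-1])
E
```

```text
time: 12.15
position: [0.4361, 0.0148, 0.2664]
tool_rot: [-0.012, 1.085, 0.012]
ft_force: [-3.4, 0.1, 6.2]
grip_width: 0.45
```

View pics/w8.png

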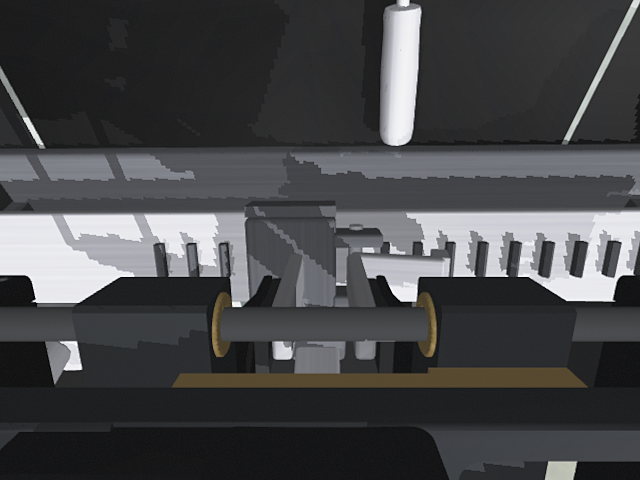

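```bash
python3 -m creep '[[0,-5,0,0,0,0,34],[0,-10,0,0,0,0,34],[0,-10,0,0,0,0,34]]'
python3 - <<'E'
from h import *
s,p,Rc=pose(); print(Rc.as_matrix()[:,1].round(4), Y.round(4)); print(s["joint_positions"].round(3))
gg(0,-.12,p+Rc.apply([.164,0,0])*0+0*p+np.array([.5127,.0155,.1214]))
E
```

```text
time: 12.5
position: [0.4366, -0.0101, 0.2664]
tool_rot: [-0.012, 1.085, 0.013]
ft_force: [1.4, 0.6, 1.5]
grip_width: 0.455
[-0.017   0.9998 -0.0036] [-0.023   0.9997  0.    ]
[ 0.13  -0.171 -0.162  2.316 -0.031  0.509  1.576]
back0 dy-0.12 t 12.5 grasp [ 0.5133 -0.0093  0.1214] | current-frame d [ -31.  -114.6  510.2] w [-0.004 -0.002  0.006] | target-frame d [ -30.4 -116.3  509.9] F [1.4 0.6 1.5] gw 0.455
```

```bash
python3 -m creep '[[0,-18,0,0,0,0,34],[0,-18,0,0,0,0,34],[0,-18,0,0,0,0,34],[0,-16,0,0,0,0,34],[0,-8,0,0,0,0,34]]'
python3 -m creep '[[0,0,0,0,0,0,34]]'
python3 - <<'E'
from h import *
print(monitor.get_state()["joint_positions"].round(3))
s=get_image("scene"); crop(s["img"],180,125,420,325,3,"pics/s9.png")
t=get_image("top");crop(t["img"],190,160,430,320,3.3,"pics/t9.png")
E
```

```text
time: 13.0
position: [0.4385, -0.089, 0.2664]
tool_rot: [-0.012, 1.083, 0.011]
ft_force: [11.0, 1.4, -7.3]
grip_width: 0.447
time: 13.1
position: [0.4385, -0.0892, 0.2663]
tool_rot: [-0.012, 1.083, 0.011]
ft_force: [10.0, -0.6, -6.0]
grip_width: 0.451
[ 0.156 -0.146  0.02   2.297 -0.167  0.516  1.888]
```

View pics/s9.png

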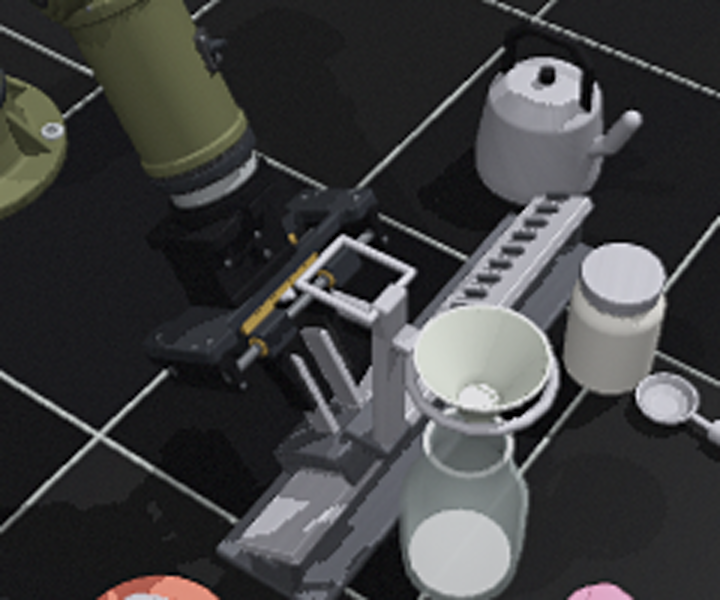

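View pics/t9.png

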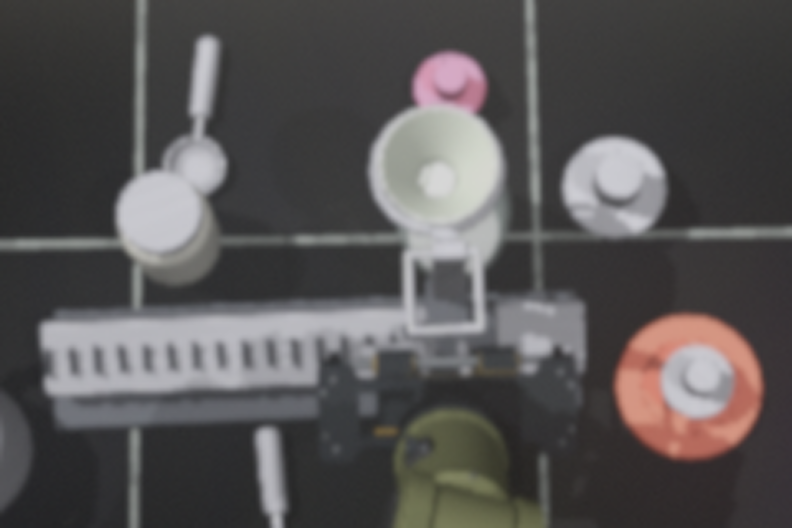

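```bash
python3 -m creep '[[0.5,-8,0.5,0,0,0,34],[0.5,-8,0.5,0,0,0,34],[0,0,0,0,0,0,34],[0,0,0,0,0,0,34]]'
python3 - <<'E'
from h import *
s=get_image("scene"); crop(s["img"],260,215,380,305,6.5,"pics/s10.png")
t=get_image("top");crop(t["img"],290,170,370,230,9,"pics/t10.png")
E
```

```text
time: 13.6
position: [0.4393, -0.1048, 0.2665]
tool_rot: [-0.012, 1.085, 0.012]
ft_force: [-3.5, -1.0, 5.5]
grip_width: 0.453
```

View pics/s10.png

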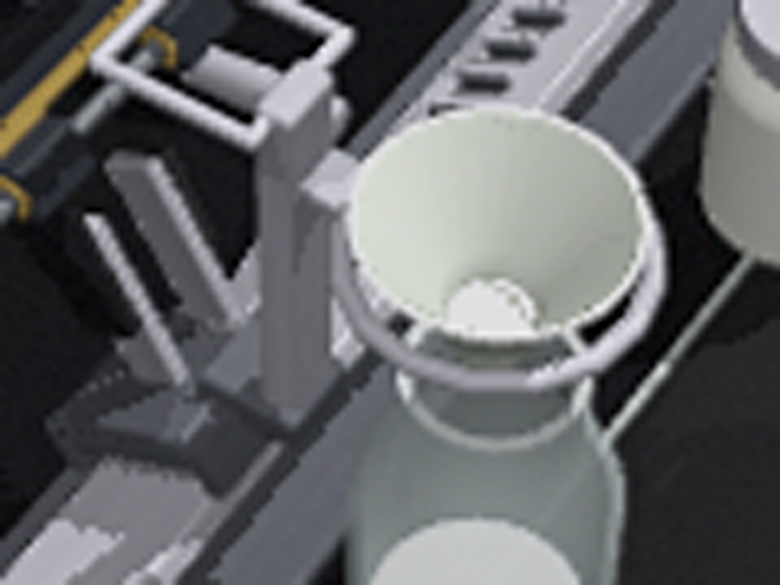

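View pics/t10.png

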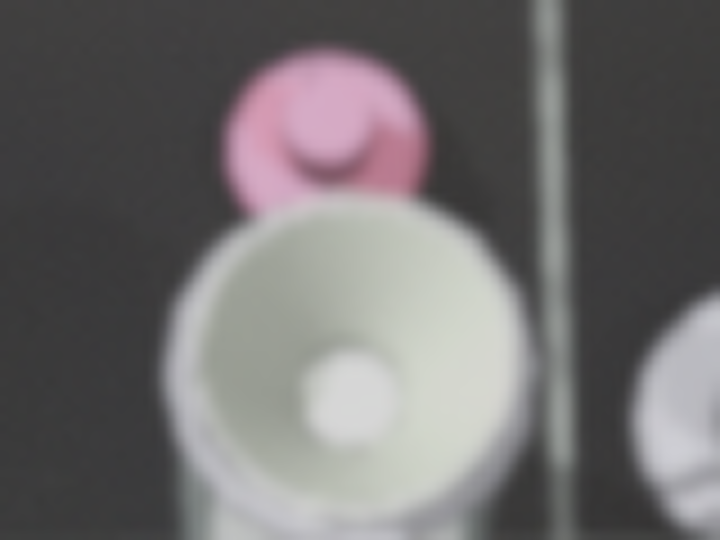

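Run:
```python
from h import *
s=get_image("scene");t=get_image("top")
a=(260+497/6.5-.4,215+224/6.5-.4)
for cx in (350,358): 
  b=(290+cx/9-.45,170+352/9-.45); print(plane(s,a,.226),plane(t,b,.226),tri([(s,a),(t,b)]))
b=(290+351/9-.45,170+397/9-.45); print("basket floor/nozzle",plane(t,b,.165))
gg(0,0,np.array([.5127,.0155,.1214]))
```

```text
[ 0.65436799 -0.10329288  0.226     ] [ 0.65386834 -0.10022657  0.226     ] (array([ 0.65389706, -0.10084878,  0.22352076]), [array([ 0.4, -0.1]), array([0.2, 0.3])])
[ 0.65436799 -0.10329288  0.226     ] [ 0.65383209 -0.1023932   0.226     ] (array([ 0.65402506, -0.10249006,  0.22499414]), [array([ 0.1, -0. ]), array([0., 0.])])
basket floor/nozzle [ 0.65747171 -0.1016513   0.165     ]
back0 dy0 t 13.8 grasp [ 0.5158 -0.104   0.1214] | current-frame d [ -1.  118.4  -1.4] w [-0.005 -0.003  0.007] | target-frame d [ -0.2 118.4  -0.8] F [-2.9 -0.9  4.9] gw 0.452
```

Nozzle and mouth agree within about 3 mm: (.655,-.102) against (.657,-.100). I'll release slowly, moving the fixed finger along with the carriage so it doesn't shift.

```bash
python3 -m creep '[[0,1,0,0,0,0,42],[0,2,0,0,0,0,46],[0,2,0,0,0,0,50],[0,2,0,0,0,0,54],[0,0,0,0,0,0,54]]'
python3 - <<'E'
from h import *
w=get_image("wrist"); cv2.imwrite("pics/w11.png",w["img"][:,:,::-1])
E
```

```text
time: 14.3
position: [0.4392, -0.0967, 0.2656]
tool_rot: [-0.012, 1.086, 0.013]
ft_force: [3.3, 1.3, -0.1]
grip_width: 0.609
```

View pics/w11.png

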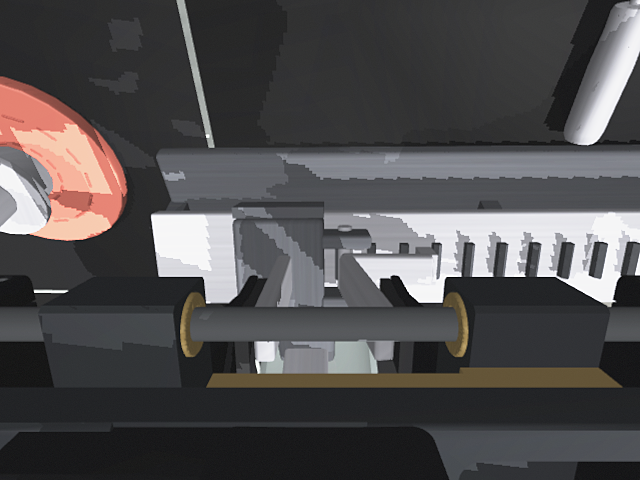

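```bash
python3 -m creep '[[0,0,0,0,0,0,60],[0,0,0,0,0,0,75],[0,0,0,0,0,0,87],[0,0,0,0,0,0,87],[0,0,0,0,0,0,87]]'
python3 - <<'E'
from h import *
w=get_image("wrist"); cv2.imwrite("pics/w12.png",w["img"][:,:,::-1])
s,p,Rc=pose();print((p+Rc.apply([.164,0,0])).round(4),s["grip_width"],s["ft_force"])
E
```

```text
time: 14.85
position: [0.4386, -0.0973, 0.2653]
tool_rot: [-0.012, 1.087, 0.012]
ft_force: [0.2, -0.6, 0.9]
grip_width: 0.946
[ 0.515  -0.0967  0.1202] 0.9676634438155794 [-0.09490734  0.37502823 -0.68946396]
```

View pics/w12.png

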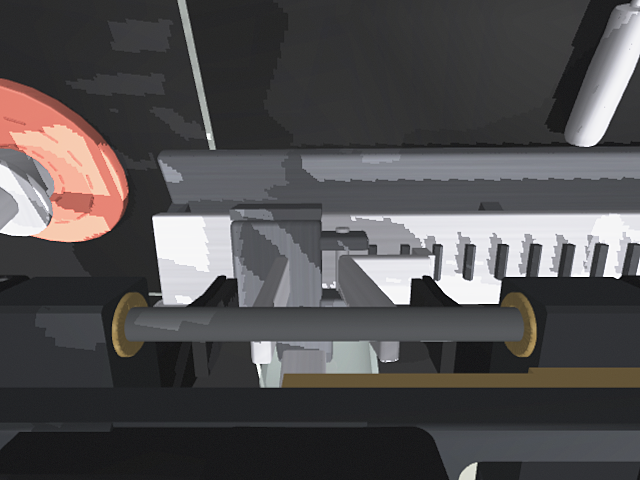

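Run:
```python
import cv2,numpy as np
a=cv2.imread("pics/w7.png")[230:375,220:450];b=cv2.imread("pics/w12.png")[230:375,220:450]
cv2.imwrite("pics/cmp.png",cv2.resize(np.vstack([a,b]),None,fx=2,fy=2))
```

```text
(no output)
```

View pics/cmp.png

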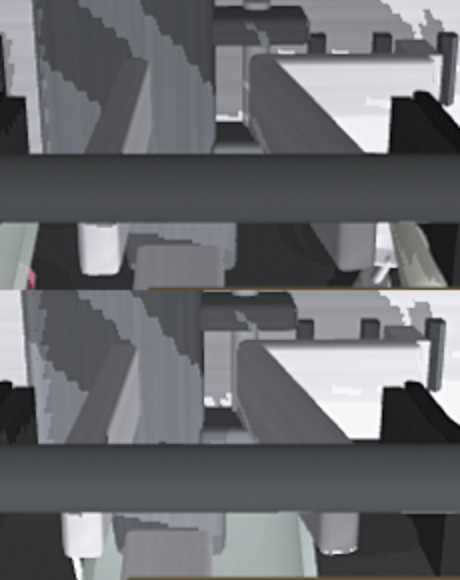

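Paddle spacing matches the latched start (254–258 px in both crops), so the pawl is home. Retracting along the slope.

```bash
python3 -m creep '[[-10,0,0,0,0,0,87],[-15,0,0,0,0,0,87],[-15,0,0,0,0,0,87],[-15,0,0,0,0,0,87],[-10,0,0,0,0,0,87]]'
python3 -m creep '[[0,0,-10,0,0,0,87],[0,-20,-10,0,0,0,87],[0,-30,0,0,0,0,87],[0,-30,0,0,0,0,87],[0,-30,0,0,0,0,87]]'
python3 -m creep '[[0,-30,0,0,0,0,87],[0,-30,0,0,0,0,87],[-10,-30,0,0,0,0,87],[-20,-30,0,0,0,0,87],[-20,-30,0,0,0,0,87]]'
python3 - <<'E'
from h import *
s,p,Rc=pose();print(s["time"],(p+Rc.apply([.164,0,0])).round(4),s["ft_force"].round(1),s["joint_positions"].round(3))
s=get_image("scene"); crop(s["img"],150,125,450,385,2.3,"pics/s13.png")
t=get_image("top");cv2.imwrite("pics/t13.png",t["img"][:,:,::-1])
E
```

```text
time: 15.4
position: [0.4083, -0.0976, 0.3247]
tool_rot: [-0.012, 1.085, 0.012]
ft_force: [0.2, 0.3, -0.3]
grip_width: 0.999
time: 15.9
position: [0.3926, -0.209, 0.3146]
tool_rot: [-0.013, 1.086, 0.012]
ft_force: [0.4, -0.1, 0.3]
grip_width: 1.0
time: 16.4
position: [0.3715, -0.359, 0.3595]
tool_rot: [-0.012, 1.087, 0.013]
ft_force: [2.1, -0.7, -0.6]
grip_width: 0.998
16.4 [ 0.4477 -0.3582  0.2143] [ 2.1 -0.7 -0.6] [ 0.427 -0.056  0.406  2.005 -0.43   0.902  2.645]
```

View pics/s13.png

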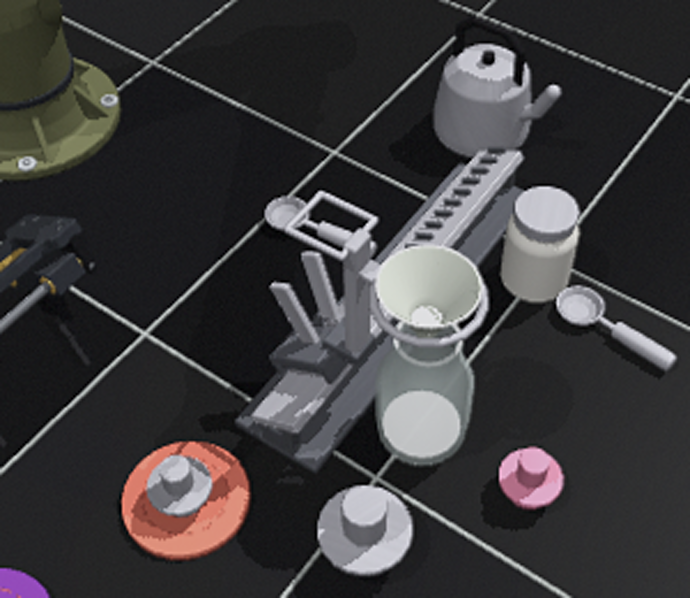

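View pics/t13.png

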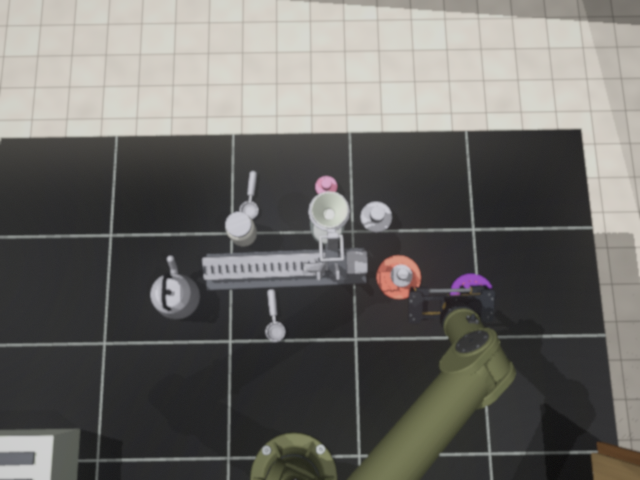

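The stopper stands on the coral trivet at top (402,275), with the trivet at (399,277). The basket sits over the carafe at (329,211). The kettle, jar and spoons look unmoved. I'll do a final settle and check, then hand in.

```bash
python3 -m creep '[[0,0,0,0,0,0,87],[0,0,0,0,0,0,87],[0,0,0,0,0,0,87]]'
python3 - <<'E'
from h import *
t=get_image("top");a=cv2.imread("pics/top0.png")[:,:,::-1]; d=np.abs(t["img"].astype(int)-a).sum(2)
for n,(x0,y0,x1,y1) in dict(kettle=(150,255,200,320),jar=(222,208,258,248),spoonb=(238,168,262,210),spoona=(262,288,290,345)).items(): print(n,d[y0:y1,x0:x1].mean().round(1),(d[y0:y1,x0:x1]>90).sum())
s,p,Rc=pose(); print(s["ft_force"].round(1),s["qd"].round(3))
ctrl.close_job()
E
```

```text
time: 16.8
position: [0.3724, -0.3566, 0.3582]
tool_rot: [-0.012, 1.088, 0.015]
ft_force: [-0.1, 0.2, -0.2]
grip_width: 1.001
kettle 1.4 0
jar 9.1 0
spoonb 14.7 10
spoona 13.0 0
[ 0.1 -0.   0. ] [ 0.001  0.001  0.006 -0.007  0.001 -0.001 -0.   ]
the job is handed in; nothing more can be done
```

The carafe is set up for brewing, and I handed the job in at about 17 s of the 58 s allowed.

**Stopper:** I lifted the smaller steel stopper out of the carafe and stood it upright on the coral trivet. It sits near the centre, within about 5 mm by the scene camera.

**Dripper:** I squeezed the release grip fully, with the jaws stopping at about 40 mm. I kept it squeezed while sliding the dripper about 120 mm (six notches) towards the carafe, then let go slowly.

**Last checks:**
- **Nozzle:** before release, it measured (0.655, -0.102) against the carafe mouth at (0.657, -0.100). Afterwards the basket still sat over the mouth in the top view.
- **Latch:** after release, the paddle spacing matched the latched start in the wrist pictures, so I take the pawl to be home. I did not push the dripper to test it.
- **Carafe, kettle, jar and spoons:** they look unmoved. Comparing the top view before and after showed no significant change at the kettle, jar or front spoon. The back spoon had 10 differing pixels, which I took for shading from the moved basket.
- **Robot:** it was clear of everything, with the force reading near zero.

**Disagreements:**
- The two camera views differed by up to about 8 mm on the basket at first, and by about 2 cm on the loop's bar. They agreed within 3 mm on the basket at the final notch.
- Joint 2 sat at its -0.30 limit during the approach to the grip. The readings did not go past it.

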